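# Counter-hold the axle head behind its bracket on an indexing table

### The job

Turn the round indexing table one click counter-clockwise (seen from above) by its orange-topped post, so that the blue bracket comes out from under the clear guard and sits in the next notch, at the yellow marker. Then reach down into the gap between the bracket's two legs, grip the slowly turning hex head of the axle squarely between the fingers from both sides and hold it so that it no longer turns. Finish still holding the head firmly; leave the loose things on the bench where they stand.

Things in the scene. Friction and masses are not known exactly. Their poses are not given: they have to be found in the camera images.
- fixture: Indexing fixture fixed to the bench: dark round base 352 mm across with a bright steel turntable 320 mm across, top face 50 mm above the bench. Origin: on the turning axis at bench height; z up, x towards the work position (yellow marker on the base rim). Upright hubs (58 mm flange, tops 98 mm above the bench) stand on the table 85 mm from the axis, 90 degrees either side of the bracket.
- guard (a point): Middle of the clear guard roof on the fixture's -y side, 139 mm above the bench: 90 mm along the fixture's x (from -60 to +30 mm), 130 mm along its y (from -56 to -186 mm), 4 mm thick, on two thin posts at its outer edge. Fixed to the base.
- turntable (a joint): Turn of the table, rad, counter-clockwise from above positive. Starts in the notch near 0, bracket under the guard (fixture -y); next notch at 1.571, bracket along the fixture's +x. Sprung detents every 90 degrees pull it in over the last 45 degrees; about 6 to 8 N at the post carries it over the hump; all clicks feel alike.
- post (a point): Grip point, 82 mm above the bench, of the index post on the turntable, opposite the bracket: upright round steel pin, 18 mm in diameter, orange top, standing 58 mm up from the table's top face, 115 mm from the turning axis (at the fixture's +y side at the start, its -x side after the click).
- bracket (a point): Top middle of the outer leg of the blue U bracket on the turntable, 120 mm above the bench, 100 mm from the turning axis. The leg is 6 mm thick and 56 mm wide. Outside it sit a pink hub (58 mm across, top 124 mm above the bench) and a black run-down motor, out to 157 mm from the axis.
- gap (a point): Fixed point of the turntable at the middle of the axle head, 76 mm from the turning axis, 95 mm above the bench. Axes: the turntable's, -y outwards along the axle, z up. Gap between the bracket's legs: 43 mm, from 54 to 97 mm from the turning axis, open above and at both sides, floor 54 mm above the bench; inner leg 5 mm thick, 56 mm wide, top 112 mm above the bench.
- head (a point): Centre of the axle's steel hex head in the gap (where gap is): 20 mm across flats, 24 mm long along the level, radial axle, then a round collar 27 mm across, 6 mm long, towards the outer leg. Turns with the axle about its own y axis. Best taken from above, fingers closing across the axle (tangentially to the table).
- axle (a joint): Turn of the axle, rad; starts at any angle. The motor on the bracket turns it at about 0.12 rad/s with about 0.07 N m; it stalls harmlessly when the head is gripped (20 N or more at the fingers is plenty, on flats or corners) and turns again if let go.
- hub_green_mid (a point): Loose green hub standing on the bench: flange 58 mm across, 58 mm tall, point at half height. Leave alone.
- hub_violet_mid (a point): Loose violet hub, the same size. Leave alone.
- hub_gold_mid (a point): Loose gold hub, the same size. Leave alone.
- spanner: Loose wrench 170 mm long lying on the bench. Leave alone.
- oil: Loose white bottle, 48 mm across, 125 mm tall, origin under its base. Leave alone.
- sleeve_center (a point): Loose upright brass sleeve, 25 mm across, 60 mm tall, point at its centre. Leave alone.

How it is judged:
On the way:
1. the table has been turned one click counter-clockwise and sits in the next notch (value of joint turntable between 1.47 and 1.67 rad and velocity of joint turntable between -0.1 and 0.1 rad/s), for 0.3 s.
At the end, for the whole second after the job is handed in: For the last second: table in the notch one click on (1.571 within 0.1 rad), fingers press the head with over 6 N, grasp point within 25 mm of its centre and 10 mm of it across the axle, axle turning slower than 0.025 rad/s, robot still holding (value of joint turntable between 1.47 and 1.67 rad and velocity of joint axle between -0.025 and 0.025 rad/s and contact force between the fingers and axle above 6 N and distance between the grasp point and head below 0.025 m and x of the grasp point in the frame of gap between -0.01 and 0.01 m); the arm keeps its last pose, push and grip.
It fails at once if the table is turned the wrong way or past the next notch (value of joint turntable above 2.1 rad or value of joint turntable below -0.5 rad).
It fails at once if a loose thing on the bench is disturbed (moved more than 30 mm) (distance of any of hub_green_mid, hub_violet_mid, hub_gold_mid, spanner, oil, sleeve_center from where it was at the start of the episode above 0.03 m).
It also fails if it takes over 48 s, if anything falls off the work surface, if the arm or the gripper's body presses on something with over 40 N, if the wrist force passes 120 N, or if a joint passes its speed limit or range.

### The arm

A 6-joint arm with a two-finger parallel gripper is mounted at the origin on the work surface. World frame = base frame: x ahead of the robot, y to its left, z up, the work surface at z = 0. Lengths are in m, angles in rad, forces in N, time in s.
With the tool pointing down it reaches from about 0.35 to 0.775 m from the base axis. Payload 7.3 kg.
Tool frame: the origin (TCP) lies between the finger pads; the fingertips stand robot.tcp_to_tips ahead of it and the grasp point (between the pads) lies 2 mm behind it (robot.tcp_to_tips is the distance from the TCP to the fingertips, in m); y points along the fingers, x is the direction in which the jaws open and shut, and the axes are right-handed (so a half turn about y gives the same grasp; the last joint's range is limited). The gripper opens to 92 mm and grips with 3 to 60 N. Pads are 19 mm wide; open, the fingers measure 130 mm over their backs; the gripper's body (75 mm by 190 mm) begins 47 mm behind the grasp point.
Start: joints at [-0.146, 0.342, 1.524, -0, 1.275, -0.146], TCP at [0.525, 0, 0.244] pointing down, gripper open.
Joint ranges: [-2.53, 2.53], [-0.77, 2.02], [0.04, 2.7], [-1, 4.14], [0.28, 2.66], [-3.11, 3.11]. Speed limits (rad/s): [2.57, 2.57, 3.14, 3.14, 3.14, 3.14].

### API

Orientations are given as [roll, pitch, yaw] about the fixed x, y, z axes, in that order (R = Rz(yaw) Ry(pitch) Rx(roll)).
In Python, from cell import status, read_camera, get_calibration, robot gives the robot as it stands.
- The arm moves only by the shell command python3 -m creep 'ROWS' [FORCE]. ROWS is JSON, a list of rows, each an object of numbers: "dx", "dy", "dz": the shift along the tool's x, y, z in m; "rx", "ry", "rz": the turn, a rotation vector about the tool's x, y, z in rad; "gripper": the opening, from 0 (shut) to 1 (fully open). A call has 1 to 20 rows; each row is the pose to reach, as a shift and turn from the pose commanded when the call began, along the tool's axes at that moment; what a row does not reach only later rows make up. A row lasts 1/8 s, in which the tool goes at most 62.5 mm and 10.7 degrees, less where a joint would pass 70% of its speed; a pose out of reach is approached as far as the arm can. A call with a gripper value outside its range is refused whole. The fingers move at their own pace and stop on an object; FORCE is the grip in N (left out, the last holds). Time passes only in rows, so rows that repeat a pose let the fingers close. It gives the time, the measured TCP pose, the force and the opening at its end, in the units of the state.
- status.observe(): the state, without advancing time (a new reading comes with each control period).
- read_camera(name): name is "scene" or "side" or "wrist"; returns (picture, depth): 420x560x3 uint8, red, green, blue; 420x560 float32, m along the optical axis (not along the pixel's ray), 0 where there is no reading.
- get_calibration(name): a dict with "fx", "fy", "cx", "cy" (pixels), "xyz" and "rotation" of the camera in the world; the wrist camera has in their place "mount" (4x4, takes a point from camera to tool coordinates, whose origin is the TCP and whose axes are the tool frame's). Camera axes: x right, y down, z forward; pixel columns grow to the right and rows downward; lengths in m; the calibration is good to about 2 mm. A picture is of the moment at which its call begins: read the wrist's pose just before it. get_calibration takes no time and is no camera call.
- robot.hand_in(): hands the job in, once; it reports no verdict.
The state is a dict: "time": time; "qpos": joint angles; "qvel": joint speeds; "joint_efforts": joint torques, N m; "tool_pos": TCP position; "tool_rot": TCP orientation; "contact_force": force on the tool from outside, world axes, zero at the start; "torque": the same for the moment, N m; "opening": finger opening in m.
Only numpy, scipy, OpenCV 4.12 (cv2) and the standard library are available. Lean on these libraries where they do the work, as an engineer would, in place of code of your own. Each camera call takes 0.05 s, during which the arm holds its last target.

## Working session

There is one attempt and no reset: what is moved stays moved. The work goes in short steps, Python scripts to look and compute and a shell command to move; the robot and the scene stay as the last step left them, time stands still between calls to the robot, and variables do not carry over. Pictures are saved under pics/ and viewed, and the job is handed in when it is done.

```bash
mkdir -p pics; ls
python3 - <<'E'
from cell import status, read_camera, get_calibration, robot
import cv2,numpy as np
s=status.observe();print(s)
print(robot.tcp_to_tips)
for n in["scene","side"]:
    p,d=read_camera(n);cv2.imwrite(f"pics/{n}0.png",p[:,:,::-1]);np.save(f"pics/{n}0.npy",d)
for n in["scene","side","wrist"]: print(n,get_calibration(n))
E
```

```text
pics
{'time': 0.0, 'qpos': array([-1.46001356e-01,  3.42720409e-01,  1.52498399e+00, -3.55854617e-06,
        1.27539475e+00, -1.46037254e-01]), 'qvel': array([-0.00054709,  0.00059903,  0.00091184, -0.00321468, -0.0005732 ,
       -0.00039597]), 'joint_efforts': array([ 7.61924657e-04, -4.31245601e+01, -2.44219762e+01,  7.17750052e-02,
        5.59406646e-02, -1.04314388e-04]), 'tool_pos': array([5.24634318e-01, 7.42835782e-05, 2.43057668e-01]), 'tool_rot': array([-1.57058047e+00,  1.49095299e-03,  3.70973243e-05]), 'contact_force': array([-0.57713477,  0.31450697,  0.04679739]), 'torque': array([-0.0678829 ,  0.00186299,  0.01157641]), 'opening': 0.09166843741614085}
0.017
scene {'fx': 478.1311679812521, 'fy': 478.1311679812521, 'cx': 283.4796333702392, 'cy': 204.79698090170473, 'xyz': array([1.04466034, 0.73652935, 0.99729979]), 'rotation': array([-2.35203897e+00,  1.46108180e-03,  2.54244114e+00])}
side {'fx': 442.1780894542294, 'fy': 442.1780894542294, 'cx': 286.88611676927746, 'cy': 204.45081242179492, 'xyz': array([ 0.26517069, -0.84271255,  0.75042486]), 'rotation': array([-2.19612271, -0.02387335, -0.30295746])}
wrist {'fx': 310.9179635422205, 'fy': 310.9179635422205, 'cx': 280.9296210732068, 'cy': 216.38241523427274, 'mount': array([[ 9.99999917e-01, -2.98641166e-04, -2.76594316e-04,
         2.17992684e-04],
       [ 1.86887807e-04, -2.66808110e-01,  9.63749655e-01,
        -1.41005880e-01],
       [-3.61612927e-04, -9.63749627e-01, -2.66808032e-01,
         7.13331361e-02],
       [ 0.00000000e+00,  0.00000000e+00,  0.00000000e+00,
         1.00000000e+00]])}
```

View pics/scene0.png

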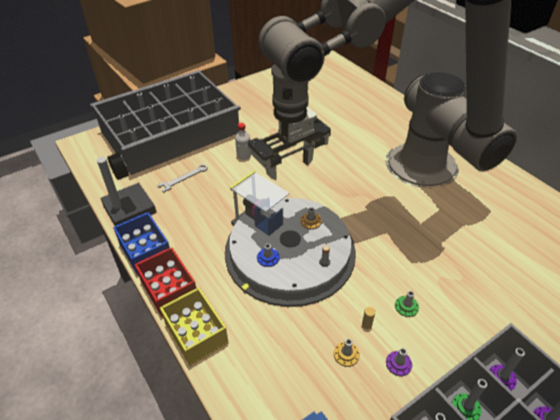

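View pics/side0.png

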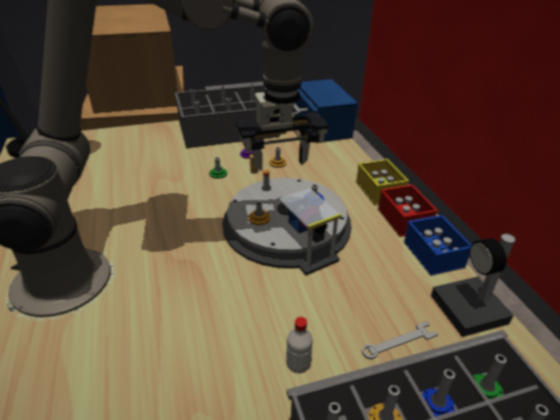

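```bash
cat > h.py <<'E'
import numpy as np,cv2
from scipy.spatial.transform import Rotation as Ro
from cell import get_calibration
def cam(n,s=None):
    c=get_calibration(n)
    if n=="wrist":
        T=np.eye(4);T[:3,:3]=Ro.from_euler('xyz',s['tool_rot']).as_matrix();T[:3,3]=s['tool_pos'];M=T@c['mount'];return c,M[:3,:3],M[:3,3]
    return c,Ro.from_euler('xyz',c['rotation']).as_matrix(),np.array(c['xyz'])
def pts(n,d,s=None):
    c,R,t=cam(n,s);v,u=np.mgrid[:d.shape[0],:d.shape[1]]
    P=np.stack([(u-c['cx'])/c['fx']*d,(v-c['cy'])/c['fy']*d,d],-1)@R.T+t
    P[d==0]=np.nan;return P
def onplane(n,u,v,z,s=None):
    c,R,t=cam(n,s);r=R@np.array([(u-c['cx'])/c['fx'],(v-c['cy'])/c['fy'],1]);return t+r*(z-t[2])/r[2]
E
python3 - <<'E'
from h import *
for n in["scene","side"]:
    p=cv2.imread(f"pics/{n}0.png");P=pts(n,np.load(f"pics/{n}0.npy"))
    g=(abs(P[...,2]-.05)<.006)&(p.max(-1).astype(int)-p.min(-1)<40)&(p.min(-1)>110)
    k,l,st,ce=cv2.connectedComponentsWithStats(g.astype(np.uint8))
    i=1+np.argmax(st[1:,4]);cs,_=cv2.findContours((l==i).astype(np.uint8),cv2.RETR_EXTERNAL,cv2.CHAIN_APPROX_NONE)
    q=max(cs,key=len)[:,0]; q=cv2.convexHull(q)[:,0]
    X=np.array([onplane(n,u,v,.05)[:2] for u,v in q])
    c=X.mean(0)
    from scipy.optimize import least_squares
    r=least_squares(lambda a:np.hypot(*(X-a[:2]).T)-.16,c,loss='soft_l1',f_scale=.002);print(n,st[i],r.x,np.round(r.fun*1000,1)[:40])
    hsv=cv2.cvtColor(p,cv2.COLOR_BGR2HSV)
    D=np.hypot(P[...,0]-r.x[0],P[...,1]-r.x[1])
    for nm,m in dict(post=(D<.14)&(D>.09)&(P[...,2]>.06)&(P[...,2]<.125)).items():
        k,l,st,ce=cv2.connectedComponentsWithStats(m.astype(np.uint8))
        for j in range(1,k):
            if st[j,4]>12:
                w=l==j;print(nm,st[j],ce[j],P[w].mean(0).round(3),P[w][:,2].max().round(3),p[w].mean(0).round())
    y=(hsv[...,0]>24)&(hsv[...,0]<34)&(hsv[...,1]>160)&(hsv[...,2]>130)&(D<.2)
    print('marker',np.argwhere(y).mean(0),y.sum(),[onplane(n,*np.argwhere(y).mean(0)[::-1],.04)])
    cv2.imwrite(f"pics/{n}0z.png",cv2.resize(p[150:310,200:380],None,fx=4,fy=3.7))
E
```

```text
scene [ 229  219  122   72 4048] [0.56578791 0.06269683] [-3.2 -2.9 -1.9 -0.7 -1.  -0.4 -1.  -0.7 -0.7 -0.5  0.6  0.3 -0.   0.5
 -0.2  0.4  0.3  0.  -0.3  0.   0.3 -0.3 -0.4 -0.3 -1.1 -0.2 -0.9 -1.
 -1.  -0.8]
post [247 201  19  24 212] [255.44811321 212.16981132] [ 0.607 -0.038  0.091] 0.122 [57. 53. 58.]
post [314 212   4   9  24] [315.5 216. ] [0.471 0.046 0.068] 0.087 [ 55.  86. 109.]
post [322 245   8  17 118] [325.22033898 252.63559322] [0.54  0.176 0.091] 0.112 [ 95. 111. 123.]
post [259 246  13  17  96] [264.79166667 255.625     ] [0.658 0.086 0.071] 0.098 [135.  76.  65.]
marker [nan nan] 0 [array([nan, nan, nan])]
side [ 232  178  115   55 1572] [0.56197125 0.05702037] [ 0.1  0.6  0.1  0.1  0.2  0.4  0.6 -1.  -0.8 -0.3 -1.1 -0.8 -1.2 -1.7
 -1.3 -1.6 -3.8 -5.2 -3.3 -1.9 -1.8 -1.4 -1.1 -0.7 -0.2 -0.2]
post [263 170   6  17 100] [265.49 177.84] [0.535 0.166 0.087] 0.108 [51. 67. 83.]
post [316 190   5   7  17] [317.94117647 193.52941176] [0.659 0.078 0.07 ] 0.084 [121.  88.  82.]
post [251 211   9   9  48] [254.125      215.66666667] [0.469 0.034 0.066] 0.069 [24. 55. 76.]
post [298 219   9  11  53] [300.60377358 224.9245283 ] [ 0.567 -0.045  0.075] 0.093 [36. 23. 25.]
marker [223.  316.4] 5 [array([ 0.62448024, -0.00749443,  0.04      ])]<stdin>:20: RuntimeWarning: Mean of empty slice.
  ret = um.true_divide(
```

View pics/scene0z.png

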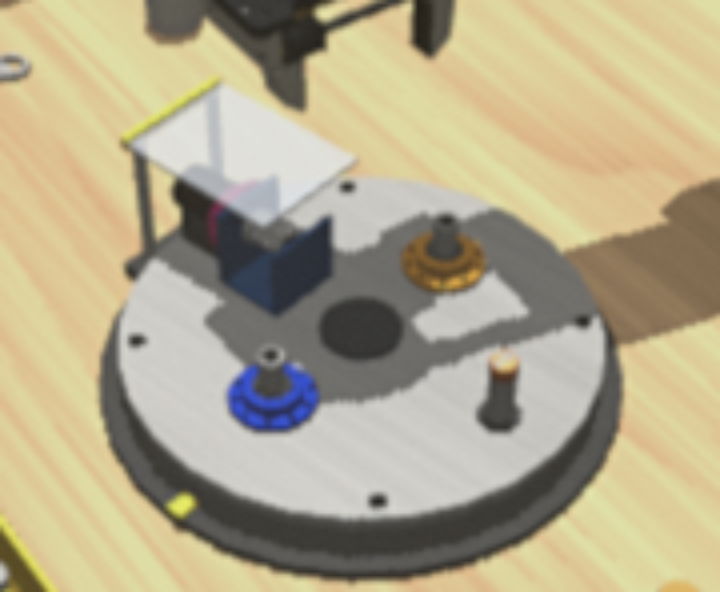

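View pics/side0z.png

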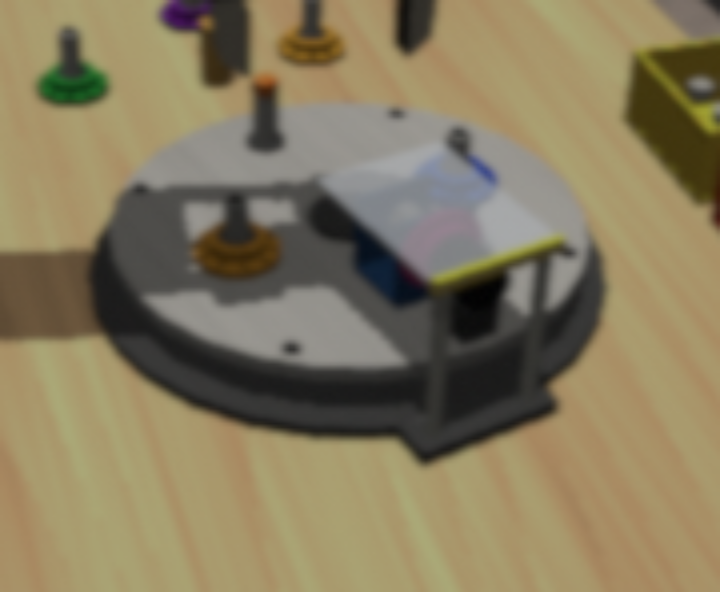

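Run:
```python
from h import *
print('post',onplane('scene',325.75,247.8,.108),onplane('side',200+265/4,150+80/3.7,.106))
print('disc',onplane('scene',200+360/4,150+328/3.7,.05))
print('bluehub top',onplane('scene',200+270/4,150+355/3.7,.098), 'orange',onplane('scene',200+446/4,150+220/3.7,.098),'orange side',onplane('side',200+235/4,150+198/3.7,.098),'blue side',onplane('side',200+459/4,150+137/3.7,.098))
print('marker',onplane('scene',200+180/4,150+505/3.7,.042))
```

```text
post [0.53898636 0.1752278  0.108     ] [0.53743898 0.16840031 0.106     ]
disc [0.56419106 0.06085793 0.05      ]
bluehub top [0.64776351 0.0833521  0.098     ] orange [0.48309812 0.04327826 0.098     ] orange side [0.48247043 0.03818352 0.098     ] blue side [0.64534102 0.07148009 0.098     ]
marker [0.73780234 0.1195269  0.042     ]
```

```bash
python3 -m creep '[{"dx":0.003,"dz":0.04,"ry":-0.06},{"dx":0.007,"dz":0.085,"ry":-0.12},{"dx":0.01,"dz":0.13,"dy":0.02,"ry":-0.18},{"dx":0.013,"dz":0.172,"dy":0.044,"ry":-0.235},{"dx":0.013,"dz":0.172,"dy":0.044,"ry":-0.235},{"dx":0.013,"dz":0.172,"dy":0.044,"ry":-0.235}]'
python3 - <<'E'
from h import *
from cell import *
from cell import status,read_camera
s=status.observe();p,d=read_camera('wrist');cv2.imwrite('pics/w1.png',p[:,:,::-1]);np.save('pics/w1.npy',d);np.save('pics/w1s.npy',s,allow_pickle=True);print(s['tool_pos'],s['tool_rot'],s['time'])
P=pts('wrist',d,s);m=(P[...,2]>.075)&(P[...,2]<.115)&(np.hypot(P[...,0]-.538,P[...,1]-.172)<.03)
print(m.sum(),P[m].mean(0),P[m].max(0),P[m].min(0),np.argwhere(m).mean(0))
m&=P[...,2]>.104;print(P[m].mean(0),m.sum(),np.argwhere(m).mean(0))
E
```

```text
invalid input at $[0]: expected keys dx, dy, dz, rx, ry, rz, gripper
```

```bash
python3 -m creep '[{"dx":0.003,"dy":0,"dz":0.04,"rx":0,"ry":-0.06,"rz":0,"gripper":1},{"dx":0.007,"dy":0,"dz":0.085,"rx":0,"ry":-0.12,"rz":0,"gripper":1},{"dx":0.01,"dy":0.02,"dz":0.13,"rx":0,"ry":-0.18,"rz":0,"gripper":1},{"dx":0.013,"dy":0.044,"dz":0.172,"rx":0,"ry":-0.235,"rz":0,"gripper":1},{"dx":0.013,"dy":0.044,"dz":0.172,"rx":0,"ry":-0.235,"rz":0,"gripper":1},{"dx":0.013,"dy":0.044,"dz":0.172,"rx":0,"ry":-0.235,"rz":0,"gripper":1}]'
python3 - <<'E'
from h import *
from cell import status,read_camera
s=status.observe();p,d=read_camera('wrist');cv2.imwrite('pics/w1.png',p[:,:,::-1]);np.save('pics/w1.npy',d);print(s['tool_pos'],s['tool_rot'],s['time'])
P=pts('wrist',d,s);m=(P[...,2]>.075)&(P[...,2]<.115)&(np.hypot(P[...,0]-.538,P[...,1]-.172)<.03)
print(m.sum(),P[m].mean(0),P[m].max(0),P[m].min(0),np.argwhere(m).mean(0))
m&=P[...,2]>.104;print(P[m].mean(0),m.sum(),np.argwhere(m).mean(0))
E
```

```text
time: 0.85
tool_pos: [0.538, 0.1717, 0.1997]
tool_rot: [-1.571, 0.0, 0.235]
contact_force: [0.2, -0.8, -0.1]
opening: 0.092
[0.53798955 0.17168681 0.19967403] [-1.57123065e+00  4.46285107e-04  2.34988295e-01] 0.85
576 [0.53505249 0.17424427 0.10300906] [0.54422862 0.18113366 0.10979937] [0.52663284 0.16340283 0.07511568] [219.33854167 278.06423611]
[0.53540674 0.17247815 0.10794901] 418 [223.09808612 277.93301435]
```

View pics/w1.png

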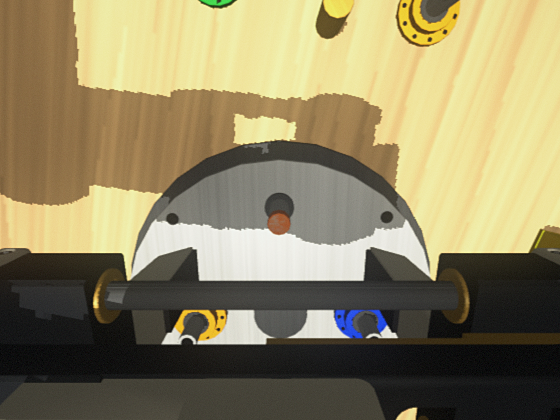

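```bash
cat >> h.py <<'E'
S1={'tool_pos':np.array([0.53798955,0.17168681,0.19967403]),'tool_rot':np.array([-1.57123065e+00,4.46285107e-04,2.34988295e-01])}
E
python3 - <<'E'
from h import *
from scipy.optimize import least_squares
d=np.load('pics/w1.npy');P=pts('wrist',d,S1)
m=(abs(P[...,2]-.05)<.004)
e=[]
for u in range(175,395,5):
    vs=np.where(m[:,u])[0]; vs=vs[vs>100]
    if len(vs): e.append(P[vs[0],u])
e=np.array(e);print(e[::6].round(3))
r=least_squares(lambda a:np.hypot(*(e[:,:2]-a[:2]).T)-.16,[.563,.06],loss='soft_l1',f_scale=.001);print(r.x,(r.fun*1000).round(1))
for n,(u,v) in dict(o=(188,340),b=(372,340)).items(): print(n,onplane('wrist',u,v,.098,S1))
E
```

```text
[[0.437 0.158 0.05 ]
 [0.462 0.183 0.049]
 [0.487 0.2   0.05 ]
 [0.513 0.211 0.05 ]
 [0.54  0.217 0.049]
 [0.569 0.219 0.049]
 [0.599 0.215 0.049]
 [0.633 0.203 0.049]]
[0.56345272 0.05923599] [ 0.1  0.1 -0.5 -0.8 -0.1  0.   0.3  0.  -0.2 -0.2 -0.  -0.5  0.   0.7
  0.5 -0.3 -0.1 -0.1 -0.3  0.2  0.2  0.9  0.2  0.1 -0.3  0.  -0.   0.5
  0.7  0.   0.2 -0.2 -0.5  0.1  0.2  0.4 -0.1 -0.3 -0.4 -0.3  0.1 -0.2
 -0.  -0.3]
o [0.48191415 0.04237322 0.098     ]
b [0.64477894 0.08140593 0.098     ]
```

```bash
python3 -m creep '[{"dx":-0.002,"dy":0.03,"dz":0.001,"rx":0,"ry":0,"rz":0,"gripper":0.8},{"dx":-0.002,"dy":0.07,"dz":0.001,"rx":0,"ry":0,"rz":0,"gripper":0.6},{"dx":-0.002,"dy":0.112,"dz":0.001,"rx":0,"ry":0,"rz":0,"gripper":0.5},{"dx":-0.002,"dy":0.112,"dz":0.001,"rx":0,"ry":0,"rz":0,"gripper":0},{"dx":-0.002,"dy":0.112,"dz":0.001,"rx":0,"ry":0,"rz":0,"gripper":0},{"dx":-0.002,"dy":0.112,"dz":0.001,"rx":0,"ry":0,"rz":0,"gripper":0},{"dx":-0.002,"dy":0.112,"dz":0.001,"rx":0,"ry":0,"rz":0,"gripper":0},{"dx":-0.002,"dy":0.112,"dz":0.001,"rx":0,"ry":0,"rz":0,"gripper":0}]' 20
```

```text
time: 1.9
tool_pos: [0.5358, 0.1725, 0.0885]
tool_rot: [-1.571, -0.001, 0.235]
contact_force: [-1.8, -0.1, 7.2]
opening: 0.018
```

```bash
python3 -m creep '[{"dx":-0.006,"dy":0,"dz":-0.0002,"rx":0,"ry":-0.052,"rz":0,"gripper":0},{"dx":-0.012,"dy":0,"dz":-0.0006,"rx":0,"ry":-0.105,"rz":0,"gripper":0},{"dx":-0.018,"dy":0,"dz":-0.0014,"rx":0,"ry":-0.157,"rz":0,"gripper":0},{"dx":-0.0239,"dy":0,"dz":-0.0025,"rx":0,"ry":-0.209,"rz":0,"gripper":0},{"dx":-0.0298,"dy":0,"dz":-0.0039,"rx":0,"ry":-0.262,"rz":0,"gripper":0},{"dx":-0.0355,"dy":0,"dz":-0.0056,"rx":0,"ry":-0.314,"rz":0,"gripper":0},{"dx":-0.0412,"dy":0,"dz":-0.0076,"rx":0,"ry":-0.367,"rz":0,"gripper":0}]' 25
```

```text
time: 2.78
tool_pos: [0.4999, 0.1566, 0.0886]
tool_rot: [-1.572, -0.006, 0.603]
contact_force: [7.1, 5.3, -1.7]
opening: 0.0179
```

```bash
python3 -m creep '[{"dx":-0.006,"dy":0,"dz":-0.0002,"rx":0,"ry":-0.052,"rz":0,"gripper":0},{"dx":-0.012,"dy":0,"dz":-0.0006,"rx":0,"ry":-0.105,"rz":0,"gripper":0},{"dx":-0.018,"dy":0,"dz":-0.0014,"rx":0,"ry":-0.157,"rz":0,"gripper":0},{"dx":-0.0239,"dy":0,"dz":-0.0025,"rx":0,"ry":-0.209,"rz":0,"gripper":0},{"dx":-0.0298,"dy":0,"dz":-0.0039,"rx":0,"ry":-0.262,"rz":0,"gripper":0},{"dx":-0.0355,"dy":0,"dz":-0.0056,"rx":0,"ry":-0.314,"rz":0,"gripper":0},{"dx":-0.0412,"dy":0,"dz":-0.0076,"rx":0,"ry":-0.367,"rz":0,"gripper":0},{"dx":-0.0468,"dy":0,"dz":-0.0099,"rx":0,"ry":-0.419,"rz":0,"gripper":0},{"dx":-0.0522,"dy":0,"dz":-0.0125,"rx":0,"ry":-0.471,"rz":0,"gripper":0},{"dx":-0.0575,"dy":0,"dz":-0.0154,"rx":0,"ry":-0.524,"rz":0,"gripper":0},{"dx":-0.0626,"dy":0,"dz":-0.0186,"rx":0,"ry":-0.576,"rz":0,"gripper":0},{"dx":-0.0676,"dy":0,"dz":-0.022,"rx":0,"ry":-0.628,"rz":0,"gripper":0},{"dx":-0.0724,"dy":0,"dz":-0.0256,"rx":0,"ry":-0.681,"rz":0,"gripper":0},{"dx":-0.077,"dy":0,"dz":-0.0295,"rx":0,"ry":-0.733,"rz":0,"gripper":0},{"dx":-0.0813,"dy":0,"dz":-0.0337,"rx":0,"ry":-0.785,"rz":0,"gripper":0}]' 25
```

```text
time: 4.65
tool_pos: [0.4506, 0.0822, 0.0885]
tool_rot: [-1.573, -0.001, 1.389]
contact_force: [1.1, 2.9, 2.5]
opening: 0.0172
```

```bash
python3 -m creep '[{"dx":-0.006,"dy":0,"dz":-0.0002,"rx":0,"ry":-0.052,"rz":0,"gripper":0},{"dx":-0.012,"dy":0,"dz":-0.0006,"rx":0,"ry":-0.105,"rz":0,"gripper":0},{"dx":-0.018,"dy":0,"dz":-0.0014,"rx":0,"ry":-0.157,"rz":0,"gripper":0},{"dx":-0.0239,"dy":0,"dz":-0.0025,"rx":0,"ry":-0.209,"rz":0,"gripper":0},{"dx":-0.0298,"dy":0,"dz":-0.0039,"rx":0,"ry":-0.262,"rz":0,"gripper":0},{"dx":-0.0355,"dy":0,"dz":-0.0056,"rx":0,"ry":-0.314,"rz":0,"gripper":0},{"dx":-0.0412,"dy":0,"dz":-0.0076,"rx":0,"ry":-0.367,"rz":0,"gripper":0},{"dx":-0.0468,"dy":0,"dz":-0.0099,"rx":0,"ry":-0.419,"rz":0,"gripper":0},{"dx":-0.0468,"dy":0,"dz":-0.0099,"rx":0,"ry":-0.419,"rz":0,"gripper":0},{"dx":-0.0468,"dy":0,"dz":-0.0099,"rx":0,"ry":-0.419,"rz":0,"gripper":0},{"dx":-0.0468,"dy":0,"dz":-0.0099,"rx":0,"ry":-0.419,"rz":0,"gripper":0}]' 25
python3 - <<'E'
from h import *
from cell import read_camera
for n in["scene","side"]:
    p,d=read_camera(n);cv2.imwrite(f"pics/{n}1.png",p[:,:,::-1]);np.save(f"pics/{n}1.npy",d)
E
```

```text
time: 6.02
tool_pos: [0.4519, 0.0335, 0.0885]
tool_rot: [-1.573, 0.002, 1.805]
contact_force: [1.8, -5.3, 5.9]
opening: 0.0179
```

View pics/scene1.png

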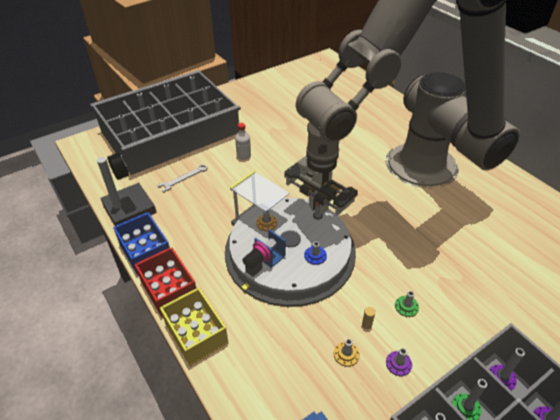

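```bash
python3 -m creep '[{"dx":0,"dy":0,"dz":0,"rx":0,"ry":0,"rz":0,"gripper":0.6},{"dx":0,"dy":0,"dz":0,"rx":0,"ry":0,"rz":0,"gripper":0.6},{"dx":0,"dy":0,"dz":0,"rx":0,"ry":0,"rz":0,"gripper":0.6},{"dx":0,"dy":0,"dz":0,"rx":0,"ry":0,"rz":0,"gripper":0.6},{"dx":0,"dy":-0.04,"dz":0,"rx":0,"ry":0,"rz":0,"gripper":0.6},{"dx":0,"dy":-0.09,"dz":0,"rx":0,"ry":0,"rz":0,"gripper":1},{"dx":0,"dy":-0.132,"dz":0,"rx":0,"ry":0,"rz":0,"gripper":1},{"dx":0,"dy":-0.132,"dz":-0.04,"rx":0,"ry":0,"rz":0,"gripper":1},{"dx":0,"dy":-0.132,"dz":-0.08,"rx":0,"ry":0,"rz":0,"gripper":1},{"dx":0,"dy":-0.132,"dz":-0.12,"rx":0,"ry":0,"rz":0,"gripper":1},{"dx":0,"dy":-0.132,"dz":-0.12,"rx":0,"ry":0,"rz":0,"gripper":1},{"dx":0,"dy":-0.132,"dz":-0.12,"rx":0,"ry":0,"rz":0,"gripper":1}]' 25
python3 - <<'E'
from h import *
from cell import read_camera,status
s=status.observe()
for n in["wrist","scene","side"]:
    p,d=read_camera(n);cv2.imwrite(f"pics/{n}2.png",p[:,:,::-1]);np.save(f"pics/{n}2.npy",d)
print(s['time'],repr(s['tool_pos']),repr(s['tool_rot']))
E
```

```text
time: 7.62
tool_pos: [0.5666, 0.0619, 0.2192]
tool_rot: [-1.569, -0.0, 1.806]
contact_force: [-0.3, 0.5, 0.0]
opening: 0.0917
7.625 array([0.56657056, 0.06185741, 0.21917859]) array([-1.56904830e+00, -3.94134841e-04,  1.80612641e+00])
```

View pics/wrist2.png

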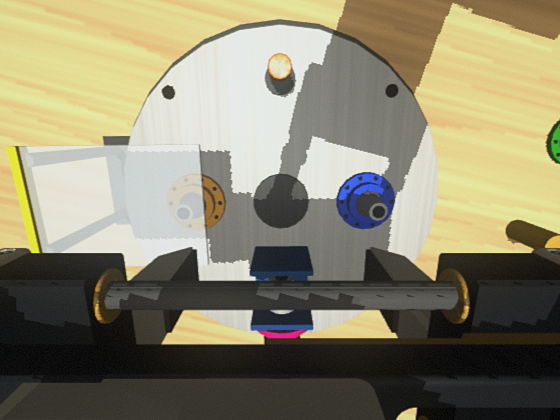

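View pics/scene2.png

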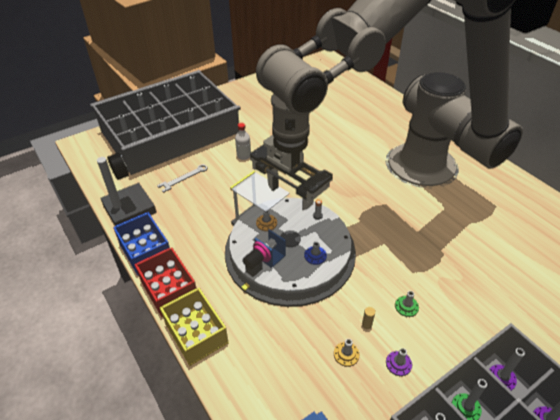

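```bash
cat >> h.py <<'E'
S2={'tool_pos':np.array([0.56657056, 0.06185741, 0.21917859]),'tool_rot':np.array([-1.56904830e+00, -3.94134841e-04,  1.80612641e+00])}
E
python3 - <<'E'
from h import *
d=np.load('pics/wrist2.npy');p=cv2.imread('pics/wrist2.png');P=pts('wrist',d,S2)
R=Ro.from_euler('xyz',S2['tool_rot']).as_matrix()
def rep(n,m,z):
    if m.sum()<5: print(n,m.sum());return
    Q=P[m];T=(Q-S2['tool_pos'])@R
    print(n,m.sum(),'world',Q.mean(0).round(4),'tool mid-range',((T.min(0)+T.max(0))/2).round(4),'span',np.ptp(T,axis=0).round(4))
A=np.array([.5633,.0605]);f=.239;F=(P[...,:2]-A)@np.array([[np.cos(f),-np.sin(f)],[np.sin(f),np.cos(f)]])
fx,fy,z=F[...,0],F[...,1],P[...,2]
rep('post',(z>.105)&(z<.112)&(np.hypot(fx+.115,fy)<.03),0)
rep('inner',(z>.108)&(z<.116)&(abs(fy)<.04)&(fx>.03)&(fx<.07),0)
rep('outer',(z>.116)&(z<.126)&(abs(fy)<.04)&(fx>.085)&(fx<.11),0)
rep('head',(z>.095)&(z<.11)&(abs(fy)<.02)&(fx>.06)&(fx<.095),0)
for m in[(z>.108)&(z<.116)&(abs(fy)<.04)&(fx>.03)&(fx<.07),(z>.095)&(z<.11)&(abs(fy)<.02)&(fx>.06)&(fx<.095)]:
    if m.sum(): print(fx[m].min(),fx[m].max(),fy[m].min(),fy[m].max())
E
```

```text
post 508 world [0.4525 0.0326 0.1079] tool mid-range [-0.0018  0.1116  0.1177] span [0.0179 0.0051 0.0178]
inner 416 world [0.613  0.0723 0.1114] tool mid-range [-0.0009  0.1082 -0.0483] span [0.0553 0.0057 0.0056]
outer 787 world [0.6621 0.0841 0.12  ] tool mid-range [-0.0004  0.0987 -0.0996] span [0.0555 0.0086 0.013 ]
head 149 world [0.6392 0.0786 0.1025] tool mid-range [-0.0009  0.1169 -0.0756] span [0.0215 0.0143 0.032 ]
0.048873756726318086 0.05443070831192894 -0.0281594118642746 0.027125454977233864
0.06293996159715715 0.09490317702732619 -0.011428211297532295 0.010162812507049911
```

```bash
python3 -m creep '[{"dx":0,"dy":0,"dz":-0.04,"rx":0,"ry":0,"rz":0,"gripper":1},{"dx":-0.001,"dy":0,"dz":-0.074,"rx":0,"ry":0,"rz":0,"gripper":1},{"dx":-0.001,"dy":0.03,"dz":-0.074,"rx":0,"ry":0,"rz":0,"gripper":1},{"dx":-0.001,"dy":0.06,"dz":-0.074,"rx":0,"ry":0,"rz":0,"gripper":1},{"dx":-0.001,"dy":0.085,"dz":-0.074,"rx":0,"ry":0,"rz":0,"gripper":1},{"dx":-0.001,"dy":0.105,"dz":-0.074,"rx":0,"ry":0,"rz":0,"gripper":1},{"dx":-0.001,"dy":0.124,"dz":-0.074,"rx":0,"ry":0,"rz":0,"gripper":1},{"dx":-0.001,"dy":0.124,"dz":-0.074,"rx":0,"ry":0,"rz":0,"gripper":1}]' 25
python3 - <<'E'
from h import *
from cell import read_camera,status
s=status.observe()
for n in["wrist","scene"]:
    p,d=read_camera(n);cv2.imwrite(f"pics/{n}3.png",p[:,:,::-1]);np.save(f"pics/{n}3.npy",d)
    if n=="scene":cv2.imwrite(f"pics/{n}3z.png",cv2.resize(p[150:310,200:380,::-1],None,fx=4,fy=3.7))
E
```

```text
time: 8.78
tool_pos: [0.6383, 0.0779, 0.0946]
tool_rot: [-1.568, -0.001, 1.806]
contact_force: [0.5, -0.4, 0.0]
opening: 0.0918
```

View pics/scene3z.png

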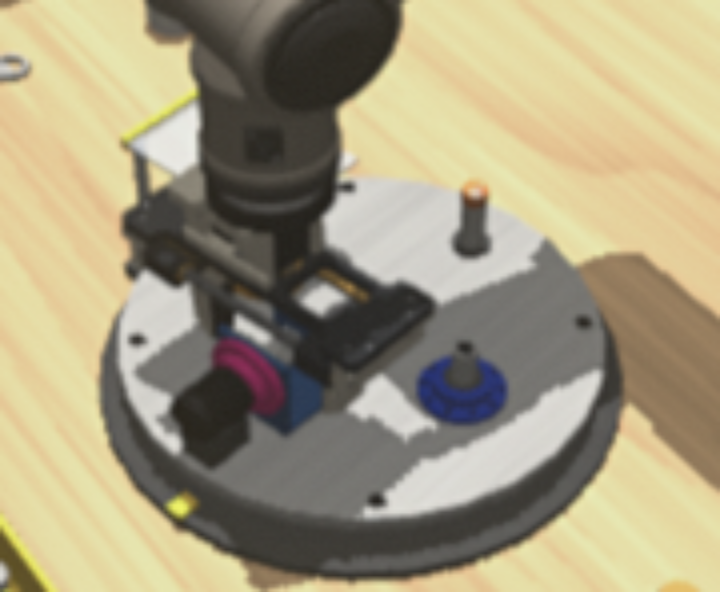

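View pics/wrist3.png

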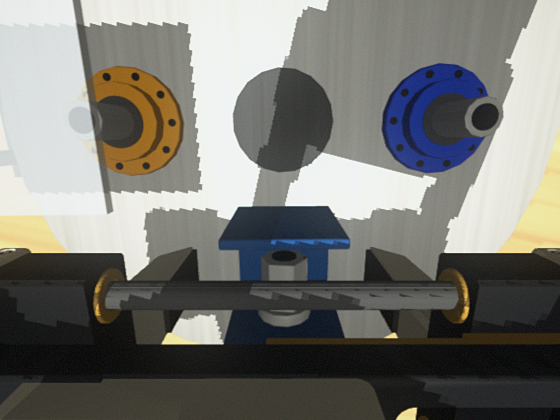

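The wrist view shows the hex head at about (284, 265), between the fingers (inner edges at columns 197 and 366). It is central and nothing is touching, so I'll close.

```bash
python3 -m creep '[{"dx":0,"dy":0,"dz":0,"rx":0,"ry":0,"rz":0,"gripper":0.4},{"dx":0,"dy":0,"dz":0,"rx":0,"ry":0,"rz":0,"gripper":0.4},{"dx":0,"dy":0,"dz":0,"rx":0,"ry":0,"rz":0,"gripper":0},{"dx":0,"dy":0,"dz":0,"rx":0,"ry":0,"rz":0,"gripper":0},{"dx":0,"dy":0,"dz":0,"rx":0,"ry":0,"rz":0,"gripper":0},{"dx":0,"dy":0,"dz":0,"rx":0,"ry":0,"rz":0,"gripper":0},{"dx":0,"dy":0,"dz":0,"rx":0,"ry":0,"rz":0,"gripper":0},{"dx":0,"dy":0,"dz":0,"rx":0,"ry":0,"rz":0,"gripper":0}]' 40
cat > look.py <<'E'
import sys
from h import *
from cell import read_camera,status
s=status.observe();print({k:np.round(s[k],4) for k in('time','tool_pos','tool_rot','contact_force','torque','opening')})
for n in["wrist","scene"]:
    p,d=read_camera(n);np.save(f"pics/{n}{sys.argv[1]}.npy",d)
    cv2.imwrite(f"pics/{n}{sys.argv[1]}.png",p[:,:,::-1] if n=='scene' else cv2.resize(p[180:400,160:420,::-1],None,fx=2.7,fy=2.7,interpolation=cv2.INTER_CUBIC))
E
python3 look.py 4
```

```text
time: 9.88
tool_pos: [0.6394, 0.0795, 0.0956]
tool_rot: [-1.571, -0.002, 1.806]
contact_force: [-0.4, 5.2, -0.7]
opening: 0.021
{'time': np.float64(9.875), 'tool_pos': array([0.6394, 0.0795, 0.0956]), 'tool_rot': array([-1.5708, -0.0021,  1.8061]), 'contact_force': array([-0.3808,  5.2439, -0.725 ]), 'torque': array([0.7577, 0.0782, 0.0937]), 'opening': np.float64(0.021)}
```

View pics/wrist4.png

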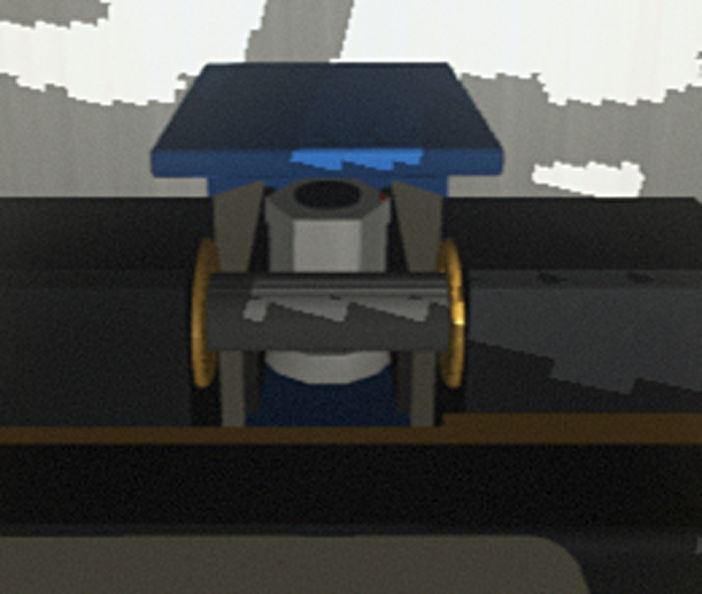

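```bash
python3 -m creep '[{"dx":0.001,"dy":0,"dz":0,"rx":0,"ry":0,"rz":0,"gripper":0},{"dx":0.001,"dy":0,"dz":0,"rx":0,"ry":0,"rz":0,"gripper":0},{"dx":0.001,"dy":0,"dz":0,"rx":0,"ry":0,"rz":0,"gripper":0},{"dx":0.001,"dy":0,"dz":0,"rx":0,"ry":0,"rz":0,"gripper":0},{"dx":0.001,"dy":0,"dz":0,"rx":0,"ry":0,"rz":0,"gripper":0},{"dx":0.001,"dy":0,"dz":0,"rx":0,"ry":0,"rz":0,"gripper":0},{"dx":0.001,"dy":0,"dz":0,"rx":0,"ry":0,"rz":0,"gripper":0},{"dx":0.001,"dy":0,"dz":0,"rx":0,"ry":0,"rz":0,"gripper":0}]' 45
python3 look.py 5
python3 -m creep '[{"dx":0,"dy":0,"dz":0,"rx":0,"ry":0,"rz":0,"gripper":0},{"dx":0,"dy":0,"dz":0,"rx":0,"ry":0,"rz":0,"gripper":0},{"dx":0,"dy":0,"dz":0,"rx":0,"ry":0,"rz":0,"gripper":0},{"dx":0,"dy":0,"dz":0,"rx":0,"ry":0,"rz":0,"gripper":0},{"dx":0,"dy":0,"dz":0,"rx":0,"ry":0,"rz":0,"gripper":0},{"dx":0,"dy":0,"dz":0,"rx":0,"ry":0,"rz":0,"gripper":0},{"dx":0,"dy":0,"dz":0,"rx":0,"ry":0,"rz":0,"gripper":0},{"dx":0,"dy":0,"dz":0,"rx":0,"ry":0,"rz":0,"gripper":0},{"dx":0,"dy":0,"dz":0,"rx":0,"ry":0,"rz":0,"gripper":0},{"dx":0,"dy":0,"dz":0,"rx":0,"ry":0,"rz":0,"gripper":0},{"dx":0,"dy":0,"dz":0,"rx":0,"ry":0,"rz":0,"gripper":0},{"dx":0,"dy":0,"dz":0,"rx":0,"ry":0,"rz":0,"gripper":0},{"dx":0,"dy":0,"dz":0,"rx":0,"ry":0,"rz":0,"gripper":0},{"dx":0,"dy":0,"dz":0,"rx":0,"ry":0,"rz":0,"gripper":0},{"dx":0,"dy":0,"dz":0,"rx":0,"ry":0,"rz":0,"gripper":0},{"dx":0,"dy":0,"dz":0,"rx":0,"ry":0,"rz":0,"gripper":0}]' 45
python3 look.py 6
python3 -c "
import cv2,numpy as np
a=cv2.imread('pics/wrist5.png');b=cv2.imread('pics/wrist6.png');d=cv2.absdiff(a,b)[180:390,260:400];print(d.mean(),d.max())
cv2.imwrite('pics/cmp.png',np.hstack([a[150:400,200:460],b[150:400,200:460]]))"
```

```text
time: 10.98
tool_pos: [0.6394, 0.0794, 0.0956]
tool_rot: [-1.571, -0.001, 1.806]
contact_force: [-0.6, 4.7, -1.1]
opening: 0.021
{'time': np.float64(10.975), 'tool_pos': array([0.6394, 0.0794, 0.0956]), 'tool_rot': array([-1.5708e+00, -5.0000e-04,  1.8060e+00]), 'contact_force': array([-0.5868,  4.7225, -1.0997]), 'torque': array([ 0.8469, -0.0326, -0.0108]), 'opening': np.float64(0.021)}
time: 13.08
tool_pos: [0.6394, 0.0794, 0.0956]
tool_rot: [-1.571, -0.001, 1.806]
contact_force: [-1.1, 5.6, -1.4]
opening: 0.0211
{'time': np.float64(13.075), 'tool_pos': array([0.6394, 0.0794, 0.0956]), 'tool_rot': array([-1.5708e+00, -5.0000e-04,  1.8060e+00]), 'contact_force': array([-1.1051,  5.6443, -1.3752]), 'torque': array([ 0.855 , -0.0771, -0.0031]), 'opening': np.float64(0.0211)}
1.98640589569161 12
```

View pics/cmp.png

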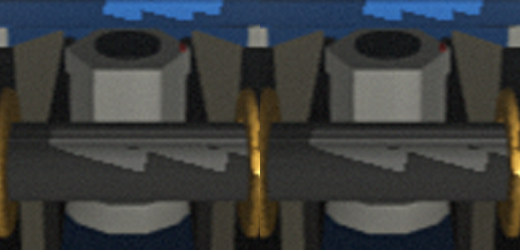

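View pics/scene6.png

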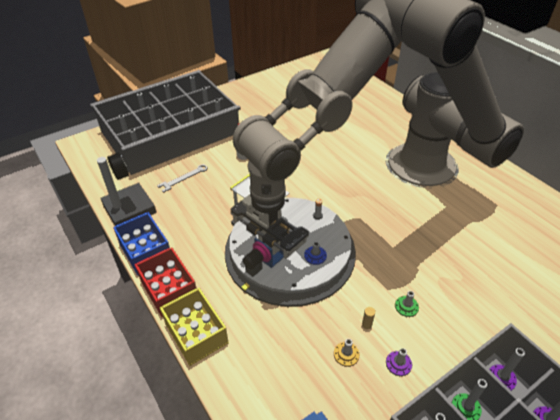

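Run:
```python
from h import *
from cell import read_camera,status
s=status.observe();p,d=read_camera('wrist');print(s['time'],s['opening'])
cv2.imwrite('pics/w7.png',cv2.resize(p[235:335,225:340,::-1],None,fx=6,fy=6,interpolation=cv2.INTER_CUBIC))
P=pts('wrist',d,s);R=Ro.from_euler('xyz',s['tool_rot']).as_matrix();T=(P-s['tool_pos'])@R
for v in (252,258,264,270,275): print(v,[(u,*(T[v,u]*1000).round(1)) for u in range(238,330,4)])
```

```text
13.175 0.021219316367218917
252 [(238, np.float64(-27.4), np.float64(41.4), np.float64(-2.1)), (242, np.float64(-20.5), np.float64(9.0), np.float64(10.9)), (246, np.float64(-18.4), np.float64(8.5), np.float64(11.2)), (250, np.float64(-16.3), np.float64(8.5), np.float64(11.1)), (254, np.float64(-14.3), np.float64(8.8), np.float64(11.0)), (258, np.float64(-12.5), np.float64(12.9), np.float64(9.4)), (262, np.float64(-9.7), np.float64(2.2), np.float64(13.7)), (266, np.float64(-7.8), np.float64(2.6), np.float64(13.5)), (270, np.float64(-5.7), np.float64(-0.0), np.float64(14.6)), (274, np.float64(-3.7), np.float64(-0.9), np.float64(14.9)), (278, np.float64(-1.8), np.float64(-1.0), np.float64(15.0)), (282, np.float64(0.1), np.float64(-1.7), np.float64(15.3)), (286, np.float64(2.1), np.float64(-1.2), np.float64(15.1)), (290, np.float64(4.0), np.float64(-0.7), np.float64(14.8)), (294, np.float64(5.9), np.float64(-0.4), np.float64(14.8)), (298, np.float64(8.0), np.float64(1.5), np.float64(14.0)), (302, np.float64(10.0), np.float64(2.4), np.float64(13.6)), (306, np.float64(12.6), np.float64(9.6
[... 5239 characters left out ...]
.float64(-9.1), np.float64(6.8)), (286, np.float64(2.0), np.float64(-9.1), np.float64(6.8)), (290, np.float64(3.8), np.float64(-10.0), np.float64(7.2)), (294, np.float64(5.7), np.float64(-8.2), np.float64(6.4)), (298, np.float64(7.8), np.float64(-4.4), np.float64(4.5)), (302, np.float64(9.9), np.float64(-1.8), np.float64(3.2)), (306, np.float64(10.8), np.float64(-13.9), np.float64(9.2)), (310, np.float64(12.3), np.float64(-17.0), np.float64(10.7)), (314, np.float64(14.1), np.float64(-17.0), np.float64(10.6)), (318, np.float64(15.8), np.float64(-17.2), np.float64(10.8)), (322, np.float64(11.5), np.float64(-59.4), np.float64(31.4)), (326, np.float64(11.9), np.float64(-63.7), np.float64(33.6))]
```

View pics/w7.png

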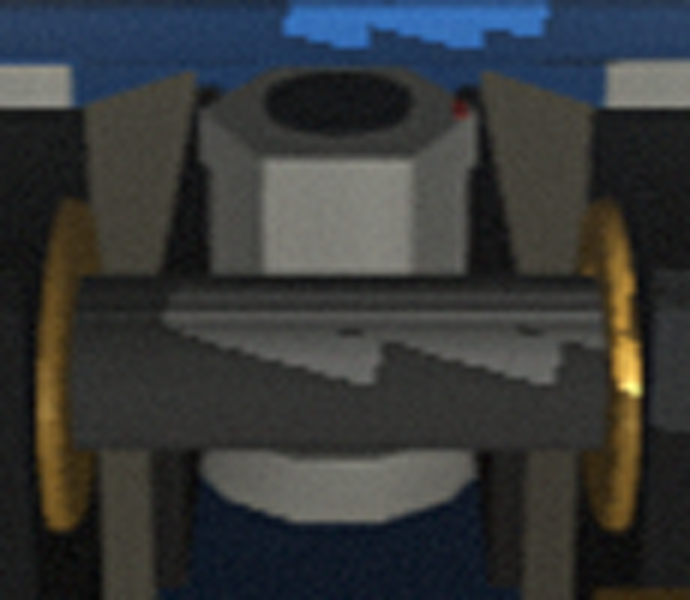

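Run:
```python
from cell import status,robot
s=status.observe();print(s['time'],s['opening'],s['contact_force'])
print(robot.hand_in())
```

```text
13.225 0.020761397397325753 [ 0.07007971  5.12589924 -1.64155331]
the job is handed in; nothing more can be done
None
```

I turned the table one click counter-clockwise by its post, so the bracket now sits at the yellow marker. I then gripped the hex head from above with 45 N across the axle and handed in at 13.2 s, still holding it.

**Last checks:**
- **Table:** after the click the post was on the fixture's -x side, within about half a degree of the 90° notch.
- **Axle:** wrist pictures 2.1 s apart show the head has not turned; free, it would have turned about 0.25 rad.
- **Grasp position:** measured from the wrist depth image, the head's centre is about 0–1 mm from the grasp point across the axle, 2.5 mm off in height and 2–3 mm along the axle.
- **Forces:** the wrist force stayed at about 5–6 N while holding.
- **Loose things:** in the last scene picture the hubs, sleeve and wrench look as they were. The arm hides most of the bottle there, so I did not check it after the grasp. It looked unmoved in the picture taken just before the grasp.

**Disagreement:** the picture shows a flat facing up, so the fingers hold the head on its corners. That should read about 23 mm, but the gripper reported about 21 mm. I did not find out why; the held axle suggests the grip is sound.

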